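Pour the drawer knobs into the sliding-lid box

TASK

Put the small wooden drawer knobs away: slide the lid of the wooden box fully open, tip all eight knobs out of the steel cup into the box, stand the empty cup upright on the bench again, and slide the lid fully shut. Leave the other things on the bench where they are.

Things in the scene. Friction and masses are not known exactly. Their poses are not given: they have to be found in the camera images.
- box: Dark wooden box fixed to the bench, 170 mm (its x) x 130 mm (its y), walls and floor 8 mm thick, walls 70 mm high, with two low side rails up to 81 mm that guide the lid. Origin: centre of its underside on the bench. Its +x is the direction in which the lid slides open (roughly away from the robot). Inside: 154 x 114 mm.
- lid (a joint): Sliding lid of the box: how far it is slid open along the box's +x, m. 0 = fully shut, 0.14 = fully open (it stops there; the box is then open from its near wall over 132 mm). Stiff, stays where left (about 2 N to slide).
- lid_batten (a point): Centre of the raised wooden batten across the lid near its near (-x) end: 16 mm thick (box x), 80 mm long (box y), 22 mm high, standing on the lid, whose top face is 78 mm above the bench; this point is 89 mm above the bench. Push on it from either side. It lies at box x = -0.065 + lid travel, box y = 0.
- cup: Open plain steel cup, square with straight sides, 60 x 60 mm outside (its x and y are square to the sides), 85 mm high, wall and floor 3 mm thick, about 160 g. It stands upright on the bench with the eight knobs inside, piled to about 55 mm. Origin: centre of its underside; z up along its axis.
- cup_mouth (a point): Centre of the cup's mouth, at rim height, 85 mm above its underside.
- can: Bystander: closed spray can with a yellow label, 56 mm diameter, 170 mm tall, standing. Origin: centre of its underside.
- mallet: Bystander: mallet lying down, black rubber head 56 mm diameter and 100 mm long (its y), wooden handle to its -x, 248 mm over all. Origin on its underside, 40 mm from the head's axis towards the handle.
- chisel: Bystander: chisel lying down, 245 mm long along its x, handle to -x, blade to +x. Origin on its underside where handle and blade meet.
- offcut: Bystander: stepped wooden offcut, 130 x 40 mm, 25 mm high with a 45 mm high end. Origin: centre of its underside.
- knob0_center (a point): Centre of wooden drawer knob 1 of eight alike: turned ball-like pieces, 25 mm diameter, 24 mm long with small flat ends, 10 g; in the cup at the start.
- knob1_center (a point): Centre of wooden drawer knob 2 of eight alike: turned ball-like pieces, 25 mm diameter, 24 mm long with small flat ends, 10 g; in the cup at the start.
- knob2_center (a point): Centre of wooden drawer knob 3 of eight alike: turned ball-like pieces, 25 mm diameter, 24 mm long with small flat ends, 10 g; in the cup at the start.
- knob3_center (a point): Centre of wooden drawer knob 4 of eight alike: turned ball-like pieces, 25 mm diameter, 24 mm long with small flat ends, 10 g; in the cup at the start.
- knob4_center (a point): Centre of wooden drawer knob 5 of eight alike: turned ball-like pieces, 25 mm diameter, 24 mm long with small flat ends, 10 g; in the cup at the start.
- knob5_center (a point): Centre of wooden drawer knob 6 of eight alike: turned ball-like pieces, 25 mm diameter, 24 mm long with small flat ends, 10 g; in the cup at the start.
- knob6_center (a point): Centre of wooden drawer knob 7 of eight alike: turned ball-like pieces, 25 mm diameter, 24 mm long with small flat ends, 10 g; in the cup at the start.
- knob7_center (a point): Centre of wooden drawer knob 8 of eight alike: turned ball-like pieces, 25 mm diameter, 24 mm long with small flat ends, 10 g; in the cup at the start.
Things that resemble listed ones, but are neither listed nor needed, are in the scene too. Of the things that look like the cup, the middle-sized one is meant.

How it is judged (in metres and radians):
On the way, in this order (a step that is already met when the one before it is completed fails the run):
1. the lid is slid open (more than 110 of 140 mm) (value of joint lid above 0.11 m), for 0.1 s.
2. the cup is tipped over the box (more than 55 degrees, mouth above the box) (angle between cup's own z axis and vertical above 0.96 rad and horizontal distance between cup_mouth and box below 0.14 m and height (world z) of cup_mouth above 0.07 m), for 0.05 s.
3. all eight knobs are in the box (x of knob0_center in the frame of box between -0.079 and 0.079 m and y of knob0_center in the frame of box between -0.059 and 0.059 m and z of knob0_center in the frame of box between 0.005 and 0.068 m and x of knob1_center in the frame of box between -0.079 and 0.079 m and y of knob1_center in the frame of box between -0.059 and 0.059 m and z of knob1_center in the frame of box between 0.005 and 0.068 m and x of knob2_center in the frame of box between -0.079 and 0.079 m and y of knob2_center in the frame of box between -0.059 and 0.059 m and z of knob2_center in the frame of box between 0.005 and 0.068 m and x of knob3_center in the frame of box between -0.079 and 0.079 m and y of knob3_center in the frame of box between -0.059 and 0.059 m and z of knob3_center in the frame of box between 0.005 and 0.068 m and x of knob4_center in the frame of box between -0.079 and 0.079 m and y of knob4_center in the frame of box between -0.059 and 0.059 m and z of knob4_center in the frame of box between 0.005 and 0.068 m and x of knob5_center in the frame of box between -0.079 and 0.079 m and y of knob5_center in the frame of box between -0.059 and 0.059 m and z of knob5_center in the frame of box between 0.005 and 0.068 m and x of knob6_center in the frame of box between -0.079 and 0.079 m and y of knob6_center in the frame of box between -0.059 and 0.059 m and z of knob6_center in the frame of box between 0.005 and 0.068 m and x of knob7_center in the frame of box between -0.079 and 0.079 m and y of knob7_center in the frame of box between -0.059 and 0.059 m and z of knob7_center in the frame of box between 0.005 and 0.068 m), for 0.1 s.
At the end, for the whole second after the job is handed in: All eight knobs lie inside the box, the lid is shut to within 8 mm, and the cup stands upright (within 6 degrees) and still on the bench, released (all of step 3 and value of joint lid below 0.008 m and angle between cup's own z axis and vertical below 0.1 rad and height (world z) of cup between -0.006 and 0.006 m and linear speed of cup below 0.02 m/s and contact force between the fingers and cup below 0.1 N); the robot touches nothing.
It fails at once if the can is moved more than 40 mm (distance of can from where it was at the start of the episode above 0.04 m).
It fails at once if the mallet is moved more than 40 mm (distance of mallet from where it was at the start of the episode above 0.04 m).
It fails at once if the chisel is moved more than 40 mm (distance of chisel from where it was at the start of the episode above 0.04 m).
It fails at once if the offcut is moved more than 40 mm (distance of offcut from where it was at the start of the episode above 0.04 m).
It also fails if it takes over 72 s, if anything falls off the work surface, if the arm or the gripper's body presses on something with over 40 N, if the wrist force passes 120 N, or if a joint passes its speed limit or range.

ROBOT

A 6-joint arm with a two-finger parallel gripper is mounted at the origin on the work surface. World frame = base frame: x ahead of the robot, y to its left, z up, the work surface at z = 0. Lengths are in mm, angles in degrees, forces in N, time in s.
With the tool pointing down it reaches from about 300 to 850 mm from the base axis. Payload 4.2 kg.
Tool frame: the origin (TCP) lies at the very end of the fingers, on their centre line; the grasp point (between the pads) lies 19 mm behind it; z points along the fingers, y is the line along which they close (so a half turn about z gives the same grasp; the last joint's range is limited). The gripper opens to 91 mm and grips with 3 to 60 N. Pads are 32 mm wide; open, the fingers measure 118 mm over their backs; the gripper's body (76 mm by 178 mm) begins 60 mm behind the grasp point.
Start: joints at [-1.146, 18.312, 89.639, -0, 72.044, -1.146], TCP at [575.016, 0, 213.976] pointing down, gripper open.
Joint ranges: [-177.97, 177.97], [-48.28, 115.42], [12.27, 149.76], [-77.06, 257.06], [2.81, 150.46], [-146.56, 146.56]. Speed limits (degrees/s): [147.25, 147.25, 180, 180, 180, 180].

INTERFACE

Orientations are given as [roll, pitch, yaw] about the fixed x, y, z axes, in that order (R = Rz(yaw) Ry(pitch) Rx(roll)).
In Python, from workcell import env, grab_frame gives the robot as it stands. The module is installed in compiled form; this text tells all that it offers.
- The arm moves only by the tool move_arm, never from a script. Its argument "plan" is a list of rows, each an object of numbers: "tx", "ty", "tz": the shift along the tool's x, y, z in cm; "wx", "wy", "wz": the turn, a rotation vector about the tool's x, y, z in rad. In form: [{"tx": .., "ty": .., "tz": .., "wx": .., "wy": .., "wz": ..}, ...]. A call has 1 to 12 rows; each row shifts and turns the commanded pose from where the row before left it, along the tool's axes as they then stand; what a row does not reach is not made up. A row lasts 1/12 s, in which the tool goes at most 41.7 mm and 7.16 degrees, less where a joint would pass 70% of its speed; a pose out of reach is approached as far as the arm can. A call is refused whole if a number of a shift passes 4.17 or a number of a turn 0.125, either way. A call with a gripper value outside its range is refused whole. "gripper" is the finger opening in cm, from 0 to 9.12, set as the call begins (left out, the last holds). The fingers move at their own pace and stop on an object; "force" is the grip in N (left out, the last holds). Time passes only in rows, so rows that do not move let the fingers close. It gives the time, the measured TCP pose, the force, the opening and the grip force at its end, in the units of the state.
- env.state(): the state, without advancing time (a new reading comes with each control period).
- grab_frame(name): name is "scene" or "side" or "wrist"; returns a dict with "color" (384x512x3 uint8, red, green, blue), "vfov" (degrees; the focal length in pixels is half the picture's height over the tangent of half this angle, whatever the lens; pixels are square), "cx", "cy" (the principal point, pixels), "view" (4x4, takes a point from world to camera coordinates). Camera axes: x right, y up, looking along -z (the intrinsics and any distortion apply to the point x, -y, -z); pixel columns grow to the right and rows downward; lengths in mm; the calibration is good to about 2 mm. A picture is of the moment at which its call begins. There is no depth.
- env.job_done(): hands the job in; it is judged then, once.
The state is a dict: "time_s": time; "qpos": joint angles; "qvel": joint speeds; "effort": joint torques, N m; "ee_pos": TCP position; "ee_rot": TCP orientation; "force": force on the tool from outside, world axes, zero at the start; "torque": the same for the moment, N m; "gripper_width": finger opening in mm; "gripper_force": force on a finger pad.
Only numpy, scipy, OpenCV 4.12 (cv2) and the standard library are available. Lean on these libraries where they do the work, as an engineer would, in place of code of your own. Each camera call takes 0.05 s, during which the arm holds its last target. There are 200 camera calls.

## Working session

There is one attempt and no reset: what is moved stays moved. The work goes in short steps, Python scripts to look and compute and a tool call to move; the robot and the scene stay as the last step left them, time stands still between calls to the robot, and variables do not carry over. Pictures are saved under pics/ and viewed, at most 10 in all, crops included, and the job is handed in when it is done.

Besides the shell and the picture viewer there is one more tool, called after "Emit:" as a command line: name --argument value ..., lists and objects as JSON in quotes. move_arm: Moves the arm, as the interface text tells. Its arguments: {"type":"object","properties":{"plan":{"type":"array","items":{"type":"object","properties":{"tx":{"type":"number"},"ty":{"type":"number"},"tz":{"type":"number"},"wx":{"type":"number"},"wy":{"type":"number"},"wz":{"type":"number"}}}},"gripper":{"type":"number"},"force":{"type":"number"}},"required":["plan"]}

```bash
mkdir -p pics
cat > h.py <<'E'
import numpy as np, cv2, pickle
from workcell import env, grab_frame
def take(n,tag):
    f=grab_frame(n); pickle.dump(f,open(f'{tag}.pkl','wb')); return f
def ld(tag): return pickle.load(open(f'{tag}.pkl','rb'))
def foc(f): return f['color'].shape[0]/2/np.tan(np.radians(f['vfov'])/2)
def px2w(f,u,v,z):
    V=np.array(f['view']);R=V[:3,:3];c=-R.T@V[:3,3];F=foc(f)
    d=R.T@np.array([(u-f['cx'])/F,-(v-f['cy'])/F,-1.]);return c+d*(z-c[2])/d[2]
def w2px(f,p):
    V=np.array(f['view']);q=V[:3,:3]@np.array(p)+V[:3,3];F=foc(f)
    return np.array([f['cx']+F*q[0]/-q[2],f['cy']-F*q[1]/-q[2]])
def save(f,name,crop=None,s=1):
    im=f['color'][:,:,::-1]
    if crop: x0,y0,x1,y1=crop; im=im[y0:y1,x0:x1]
    cv2.imwrite('pics/'+name,cv2.resize(im,None,fx=s,fy=s,interpolation=cv2.INTER_CUBIC))
E
python3 - <<'E'
from h import *
fs=[take(n,n+'0') for n in('scene','side')]
for f in fs: print({k:v for k,v in f.items() if k!='color'})
im=np.vstack([f['color'] for f in fs])
print(env.state())
for f,n in zip(fs,'ab'): save(f,f'0{n}.png',None,1.5)
E
```

```text
{'vfov': 45.88809385736474, 'cx': 252.71248184636607, 'cy': 189.9685416046083, 'view': array([[ 6.87271770e-01,  7.26337650e-01, -9.54635315e-03,
        -2.95859810e+02],
       [-6.23671142e-01,  5.96762917e-01,  5.04884469e-01,
         2.88301934e+02],
       [ 3.72413509e-01, -3.41039058e-01,  8.63134138e-01,
        -1.50029503e+03],
       [ 0.00000000e+00,  0.00000000e+00,  0.00000000e+00,
         1.00000000e+00]])}
{'vfov': 44.9619624593511, 'cx': 253.52108800238082, 'cy': 192.76270133287142, 'view': array([[-8.10037372e-01, -5.86362786e-01, -4.25906067e-03,
         3.92032026e+02],
       [ 3.58452047e-01, -5.00909634e-01,  7.87782755e-01,
        -2.82880683e+02],
       [-4.64059895e-01,  6.36606803e-01,  6.15938465e-01,
        -1.20799915e+03],
       [ 0.00000000e+00,  0.00000000e+00,  0.00000000e+00,
         1.00000000e+00]])}
{'time_s': 0.1, 'qpos': array([-1.14629030e+00,  1.83468696e+01,  8.96977991e+01,  5.03668580e-05,
        7.20443837e+01, -1.14533747e+00]), 'qvel': array([ 0.06074124, -0.00961167, -0.12467089, -0.01578871, -0.00352084,
        0.05720777]), 'effort': array([ 5.01049108e-04, -4.13330913e+01, -2.32510239e+01,  7.29743019e-02,
        4.21804120e-02, -4.88014211e-05]), 'ee_pos': array([5.74557775e+02, 6.13570951e-03, 2.13226427e+02]), 'ee_rot': array([-1.79910966e+02, -1.82790877e-03,  8.99990302e+01]), 'force': array([ 0.91687737,  0.86971003, -0.36087625]), 'torque': array([ 0.02272715, -0.03859228,  0.00663734]), 'gripper_force': 0.0, 'gripper_width': 91.00371940519553}
```

View pics/0a.png

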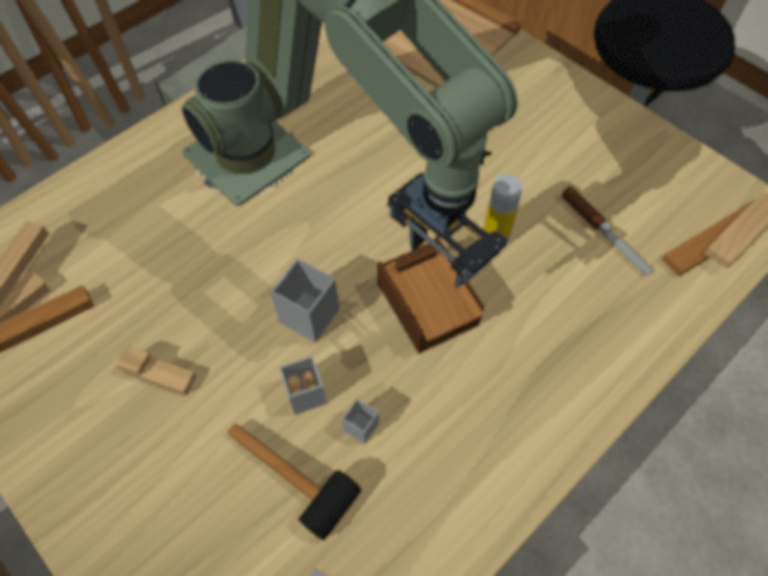

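View pics/0b.png

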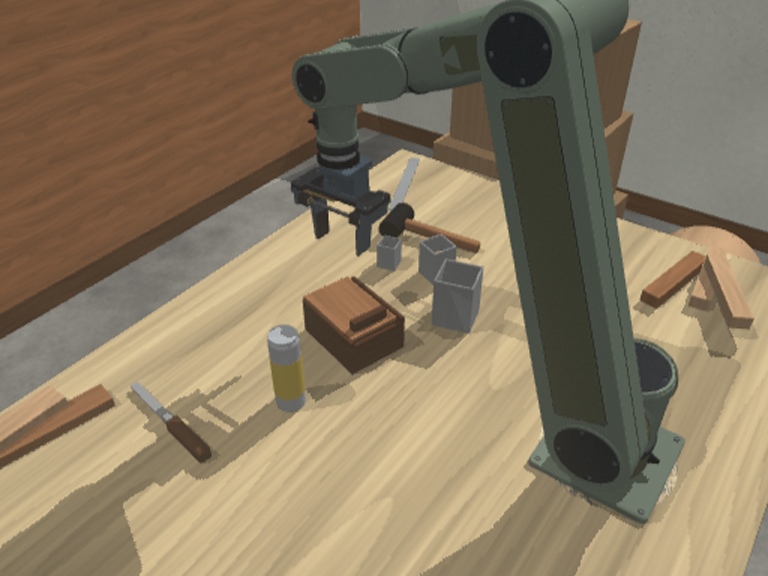

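The scene view shows three square cups, in 1.5x pixels: large and empty at (305,298), middle with knobs at (303,385), small and empty at (361,420). The middle one fits by size and it holds the knobs. The box is at (430,297) with its batten at (418,258), and the can stands right beside it at (503,208). I'll confirm in one enlarged crop.

Run:
```python
from h import *
f=ld('scene0'); save(f,'1.png',(175,150,335,300),4)
```

```text
(no output)
```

View pics/1.png

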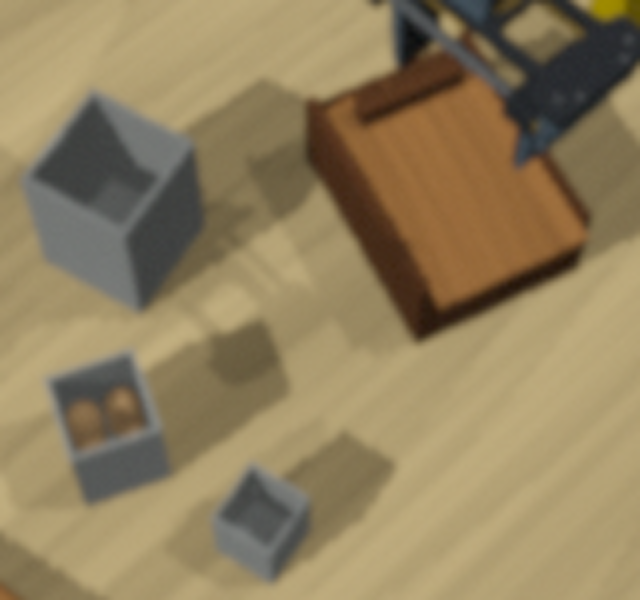

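The middle cup is confirmed: it holds knobs, and its rim corners in the crop are about (49,381), (130,354), (163,431) and (76,460). The box's lower far corner is at (420,337), and the batten runs from (358,112) to (465,70).

Run:
```python
from h import *
f=ld('scene0')
C=lambda u,v,z: px2w(f,175+(u+.5)/4-.5,150+(v+.5)/4-.5,z).round(1)
print('rim',[C(*p,85) for p in[(49,381),(130,354),(163,431),(76,460)]], 'bot',[C(*p,0) for p in[(90,503),(169,474)]])
print('box bottom far-left',C(420,337,0),'nearleft top',C(308,103,81),'far left top',C(432,300,81),'farright',C(588,218,81))
print('batten top',C(358,104,100),C(460,62,100),'bot',C(366,124,78),C(467,82,78))
s=ld('side0')
S=lambda u,v,z: px2w(s,(u+.5)/1.5-.5,(v+.5)/1.5-.5,z).round(1)
print('side: box bottom near-right',S(353,371,0),'nearleft top',S(404,318,81),'nr bottom left',S(404,346,0),'far right top',S(304,297,81), 'near right top',S(354,345,81))
print('side cup rim',[S(*p,85) for p in[(419,241),(442,235),(455,244),(432,252)]])
print('can side base',S(290,405,0),'can top scene',px2w(f,508/1.5,183/1.5,170), 'small cup bottom',C(262,560,0))
print('large cup',[C(*p,0) for p in [(140,308),(205,215),(45,265)]], 'small',[C(*p,0) for p in[(268,580),(308,528),(220,550)]])
```

```text
rim [array([ 485.6, -280.9,   85. ]), array([ 506.9, -231.6,   85. ]), array([ 561. , -250.7,   85. ]), array([ 538.3, -302.3,   85. ])] bot [array([ 535.5, -301.5,    0. ]), array([ 556.3, -250.4,    0. ])]
box bottom far-left [601.1 -58.8   0. ] nearleft top [446.  -17.7  81. ] far left top [611.9 -63.4  81. ] farright [641.1  55.   81. ]
batten top [478.9  -1.7 100. ] [503.   72.9 100. ] bot [484.7   0.7  78. ] [508.9  75.8  78. ]
side: box bottom near-right [479.4  98.5  -0. ] nearleft top [436. -13.  81.] nr bottom left [438.8 -19.5   0. ] far right top [639.5  51.3  81. ] near right top [468.2 106.3  81. ]
side cup rim [array([ 557.5, -250.6,   85. ]), array([ 528.2, -301.6,   85. ]), array([ 485.1, -287.6,   85. ]), array([ 510.2, -231.1,   85. ])]
can side base [520.2 237.9   0. ] can top scene [526.60128543 234.11478927 170.        ] small cup bottom [ 642.3 -245.4    0. ]
large cup [array([ 450.1, -184.6,    0. ]), array([ 426.2, -102.4,    0. ]), array([ 377.9, -211.4,    0. ])] small [array([ 654.7, -251.6,    0. ]), array([ 647.2, -209. ,    0. ]), array([ 618.5, -260.7,    0. ])]
```

Run:
```python
from h import *
from scipy.optimize import least_squares
f=ld('scene0');s=ld('side0')
C=lambda u,v:(175+(u+.5)/4-.5,150+(v+.5)/4-.5)
S=lambda u,v:((u+.5)/1.5-.5,(v+.5)/1.5-.5)
def fit(obs,x0):
    def w(x,p):
        a=x[2];return [x[0]+p[0]*np.cos(a)-p[1]*np.sin(a),x[1]+p[0]*np.sin(a)+p[1]*np.cos(a),p[2]]
    r=lambda x:np.concatenate([w2px(g,w(x,p))-np.array(q) for g,q,p in obs])
    o=least_squares(r,x0,loss='soft_l1',x_scale=[10,10,.1]);print(o.x[:2].round(1),np.degrees(o.x[2]).round(1));print(r(o.x).reshape(-1,2).round(1).tolist())
fit([(f,C(308,103),(-85,-65,81)),(f,C(420,337),(85,-65,0)),(f,C(588,215),(85,65,81)),(f,C(358,104),(-57,-40,100)),(f,C(460,62),(-57,40,100)),(f,C(366,124),(-57,-40,78)),(f,C(467,82),(-57,40,78)),
(s,S(353,371),(-85,65,0)),(s,S(404,346),(-85,-65,0)),(s,S(304,297),(85,65,81)),(s,S(404,318),(-85,-65,81))],[542,19,-.29])
h=30
fit([(f,C(49,381),(-h,-h,85)),(f,C(130,354),(-h,h,85)),(f,C(163,431),(h,h,85)),(f,C(76,460),(h,-h,85)),(f,C(90,503),(h,-h,0)),(f,C(169,474),(h,h,0)),(s,S(419,241),(h,h,85)),(s,S(442,235),(h,-h,85)),(s,S(455,244),(-h,-h,85)),(s,S(432,252),(-h,h,85))],[521,-267,-.37])
M=lambda u,v,z:px2w(f,*S(u,v),z).round()
print('mallet handle',M(232,430,28),M(310,492,28),'head',M(345,478,50),M(318,532,50),'offcut',M(125,360,40),M(190,385,20))
print('large rim z120',[C(*p) and px2w(f,*C(*p),120).round() for p in[(95,92),(192,150),(128,235),(25,180)]])
```

```text
[543.8  19.1] -17.0
[[-0.7, -0.4], [-1.0, 3.3], [1.2, 1.1], [-0.5, -0.1], [-0.3, -0.7], [-2.6, -0.9], [-2.5, -1.3], [-2.1, 1.2], [-1.5, -0.4], [-2.3, 0.3], [-1.1, -1.9]]
[ 521. -266.] -22.6
[[-1.3, -0.7], [0.9, -1.7], [0.1, -0.5], [-1.2, 0.4], [-0.7, 1.4], [1.1, 0.9], [-0.8, -0.2], [-1.7, -1.3], [0.0, 1.1], [0.7, 1.2]]
mallet handle [ 493. -403.   28.] [ 663. -374.   28.] head [ 691. -321.   50.] [ 724. -407.   50.] offcut [ 264. -464.   40.] [ 373. -407.   20.]
large rim z120 [array([ 359., -132.,  120.]), array([ 438., -114.,  120.]), array([ 457., -186.,  120.]), array([ 379., -208.,  120.])]
```

Emit:
move_arm --plan '[{"wy": 0.12}, {"wy": 0.12}, {"wy": 0.12}, {"wy": 0.12}, {}]'

```text
schema error: expected keys tx, ty, tz, wx, wy, wz
```

Run:
```python
from h import *
s=env.state();print(s['qpos'].round(1),s['ee_pos'].round(1),s['ee_rot'].round(1))
from scipy.spatial.transform import Rotation as R
print(R.from_euler('xyz',s['ee_rot'],degrees=True).as_matrix().round(2))
```

```text
[-1.1 18.3 89.7  0.  72.  -1.1] [574.6   0.  213.2] [-179.9   -0.    90. ]
[[ 0.  1. -0.]
 [ 1. -0.  0.]
 [ 0. -0. -1.]]
```

Emit:
move_arm --plan '[{"tx": 0, "ty": 0, "tz": -2, "wx": 0, "wy": 0.12, "wz": 0}, {"tx": 0, "ty": 0, "tz": -2, "wx": 0, "wy": 0.12, "wz": 0}, {"tx": 0, "ty": 0, "tz": 0, "wx": 0, "wy": 0.12, "wz": 0}, {"tx": 0, "ty": 0, "tz": 0, "wx": 0, "wy": 0.12, "wz": 0}, {"tx": 0, "ty": 0, "tz": 0, "wx": 0, "wy": 0, "wz": 0}]'

```text
time_s: 0.52
ee_pos: [574.5, -6.1, 251.3]
ee_rot: [-179.7, -27.6, 89.6]
force: [-0.3, -1.0, -0.7]
gripper_width: 91.1
gripper_force: 0.0
```

```bash
cat > st.py <<'E'
from h import *
from scipy.spatial.transform import Rotation as R
s=env.state();print(s['time_s'],s['qpos'].round(1),s['ee_pos'].round(1),s['ee_rot'].round(1),'F',s['force'].round(1),s['gripper_width'].round(1),s['gripper_force'])
print(R.from_euler('xyz',s['ee_rot'],degrees=True).as_matrix().round(2).tolist())
E
python3 st.py
```

```text
Traceback (most recent call last):
  File "st.py", line 3, in <module>
    s=env.state();print(s['time_s'],s['qpos'].round(1),s['ee_pos'].round(1),s['ee_rot'].round(1),'F',s['force'].round(1),s['gripper_width'].round(1),s['gripper_force'])
                                                                                                                         ^^^^^^^^^^^^^^^^^^^^^^^^
AttributeError: 'float' object has no attribute 'round'
```

```bash
sed -i "s/s\['gripper_width'\].round(1)/s['gripper_width']/" st.py; python3 st.py
```

```text
0.5167 [-16.8  20.4  86.7  26.6  82.5 -22.2] [574.5  -6.1 251.3] [-179.7  -27.6   89.6] F [-0.3 -1.  -0.7] 91.14087303023467 0.0
[[0.01, 1.0, -0.0], [0.89, -0.01, 0.46], [0.46, -0.0, -0.89]]
```

Emit:
move_arm --plan '[{"tx": 0, "ty": -2, "tz": 0, "wx": 0, "wy": -0.12, "wz": 0}, {"tx": 0, "ty": -2, "tz": 0, "wx": 0, "wy": -0.12, "wz": 0}, {"tx": 0, "ty": -2, "tz": 0, "wx": 0, "wy": -0.12, "wz": 0}, {"tx": 0, "ty": -2, "tz": 0, "wx": 0, "wy": -0.12, "wz": 0}, {"tx": 0.5, "ty": 0, "tz": 2, "wx": 0, "wy": 0, "wz": 0.1}, {"tx": 0.5, "ty": 0, "tz": 2, "wx": 0, "wy": 0, "wz": 0.1}, {"tx": 0.5, "ty": 0, "tz": 2, "wx": 0, "wy": 0, "wz": 0.097}, {"tx": 0, "ty": -2, "tz": 2, "wx": 0, "wy": 0, "wz": 0}, {"tx": 0, "ty": -0.7, "tz": 2, "wx": 0, "wy": 0, "wz": 0}, {"tx": 0, "ty": 0, "tz": 0, "wx": 0, "wy": 0, "wz": 0}, {"tx": 0, "ty": 0, "tz": 0, "wx": 0, "wy": 0, "wz": 0}]' --gripper 4.2

```text
time_s: 1.43
ee_pos: [470.4, 20.9, 153.7]
ee_rot: [-180.0, 0.1, 73.1]
force: [1.1, 0.6, -0.2]
gripper_width: 41.9
gripper_force: 0.0
```

```bash
python3 st.py
python3 - <<'E'
from h import *
f=take('wrist','w1')
im=f['color'].copy()
a=np.radians(-17);R=np.array([[np.cos(a),-np.sin(a)],[np.sin(a),np.cos(a)]])
for p in [(-73,-40,100),(-73,40,100),(-57,40,100),(-57,-40,100),(-85,-65,81),(-85,65,81),(85,65,81),(85,-65,81)]:
    q=w2px(f,[*(R@p[:2]+[543.8,19.1]),p[2]]);print(p,q.round());cv2.circle(im,(int(q[0]),int(q[1])),3,(0,255,0),1)
cv2.imwrite('pics/2.png',cv2.resize(im[:,:,::-1],None,fx=1.5,fy=1.5))
E
```

```text
1.4333 [ 1.20e+00  1.19e+01  1.08e+02 -1.00e-01  6.01e+01  1.81e+01] [470.4  20.9 153.7] [-1.80e+02  1.00e-01  7.31e+01] F [ 1.1  0.6 -0.2] 41.88594114354076 0.0
[[0.29, 0.96, -0.0], [0.96, -0.29, -0.0], [-0.0, -0.0, -1.0]]
(-73, -40, 100) [252. 227.]
(-73, 40, 100) [252. 135.]
(-57, 40, 100) [271. 135.]
(-57, -40, 100) [270. 227.]
(-85, -65, 81) [240. 244.]
(-85, 65, 81) [238. 104.]
(85, 65, 81) [437. 104.]
(85, -65, 81) [414. 244.]
```

View pics/2.png

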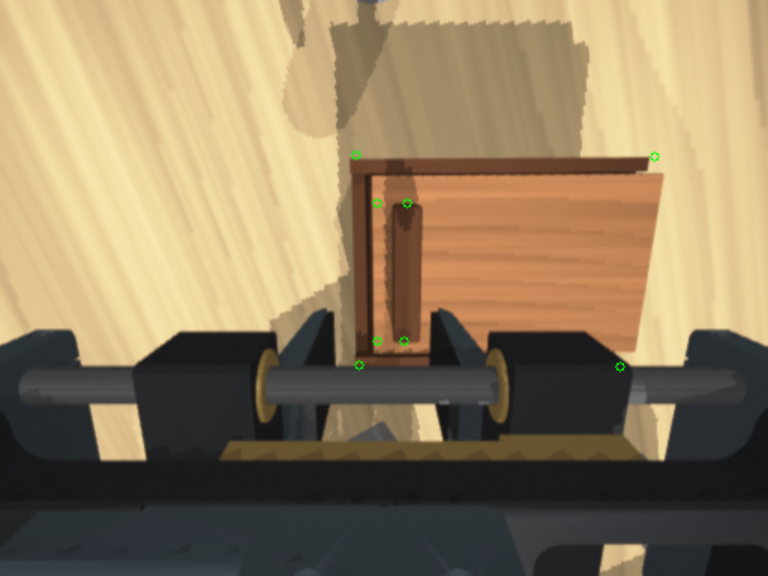

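The wrist view shows the box edges matching the fit. The lid is slightly ajar: the batten sits about 9 mm further out, at (407,275). I'll straddle it there and push it open.

Emit:
move_arm --plan '[{"tx": 1, "ty": 0.7, "tz": 0, "wx": 0, "wy": 0, "wz": 0}, {"tx": 1, "ty": 0.7, "tz": 0, "wx": 0, "wy": 0, "wz": 0}, {"tx": 0, "ty": 0, "tz": 1.7, "wx": 0, "wy": 0, "wz": 0}, {"tx": 0, "ty": 0, "tz": 1.7, "wx": 0, "wy": 0, "wz": 0}, {"tx": 0, "ty": 0, "tz": 1.7, "wx": 0, "wy": 0, "wz": 0}, {"tx": 0, "ty": 0, "tz": 1.7, "wx": 0, "wy": 0, "wz": 0}, {"tx": 0, "ty": 0, "tz": 0, "wx": 0, "wy": 0, "wz": 0}]'

```text
time_s: 2.07
ee_pos: [489.9, 35.9, 83.8]
ee_rot: [-179.8, 0.1, 73.0]
force: [0.1, -0.4, -1.0]
gripper_width: 42.1
gripper_force: 0.0
```

Emit:
move_arm --plan '[{"tx": 0, "ty": 1, "tz": 0, "wx": 0, "wy": 0, "wz": 0}, {"tx": 0, "ty": 1.2, "tz": 0, "wx": 0, "wy": 0, "wz": 0}, {"tx": 0, "ty": 1.3, "tz": 0, "wx": 0, "wy": 0, "wz": 0}, {"tx": 0, "ty": 1.3, "tz": 0, "wx": 0, "wy": 0, "wz": 0}, {"tx": 0, "ty": 1.3, "tz": 0, "wx": 0, "wy": 0, "wz": 0}, {"tx": 0, "ty": 1.3, "tz": 0, "wx": 0, "wy": 0, "wz": 0}, {"tx": 0, "ty": 1.3, "tz": 0, "wx": 0, "wy": 0, "wz": 0}, {"tx": 0, "ty": 1.3, "tz": 0, "wx": 0, "wy": 0, "wz": 0}, {"tx": 0, "ty": 1.3, "tz": 0, "wx": 0, "wy": 0, "wz": 0}, {"tx": 0, "ty": 1.2, "tz": 0, "wx": 0, "wy": 0, "wz": 0}, {"tx": 0, "ty": 1, "tz": 0, "wx": 0, "wy": 0, "wz": 0}, {"tx": 0, "ty": 0, "tz": 0, "wx": 0, "wy": 0, "wz": 0}]'

```text
time_s: 3.07
ee_pos: [622.8, -4.8, 86.9]
ee_rot: [179.7, -0.1, 72.9]
force: [0.4, 0.2, -0.5]
gripper_width: 42.2
gripper_force: 0.0
```

Emit:
move_arm --plan '[{"tx": 0, "ty": 0.4, "tz": 0, "wx": 0, "wy": 0, "wz": 0}, {"tx": 0, "ty": 0.3, "tz": 0, "wx": 0, "wy": 0, "wz": 0}, {"tx": 0, "ty": 0, "tz": 0, "wx": 0, "wy": 0, "wz": 0}]'

```text
time_s: 3.32
ee_pos: [623.9, -5.7, 86.3]
ee_rot: [-179.7, 0.0, 73.0]
force: [-5.1, 2.3, 4.2]
gripper_width: 41.8
gripper_force: 2.7
```

Emit:
move_arm --plan '[{"tx": 0, "ty": -1.2, "tz": 0, "wx": 0, "wy": 0, "wz": 0}, {"tx": 0, "ty": 0, "tz": -2.5, "wx": 0, "wy": 0, "wz": 0}, {"tx": 0, "ty": 0, "tz": -4, "wx": 0, "wy": 0, "wz": 0}, {"tx": 0, "ty": 0, "tz": -4, "wx": 0, "wy": 0, "wz": 0}, {"tx": 0, "ty": 0, "tz": -4, "wx": 0, "wy": 0, "wz": 0.087}, {"tx": -3.5, "ty": 0, "tz": 0, "wx": 0, "wy": 0, "wz": 0}, {"tx": -3.5, "ty": 0, "tz": 0, "wx": 0, "wy": 0, "wz": 0}, {"tx": -3.5, "ty": 0, "tz": 0, "wx": 0, "wy": 0, "wz": 0}, {"tx": -3.5, "ty": 0, "tz": 0, "wx": 0, "wy": 0, "wz": 0}, {"tx": -3.5, "ty": 0, "tz": 0, "wx": 0, "wy": 0, "wz": 0}, {"tx": -3.5, "ty": 0, "tz": 0, "wx": 0, "wy": 0, "wz": 0}, {"tx": -3.5, "ty": 0, "tz": 0, "wx": 0, "wy": 0, "wz": 0}]' --gripper 9.1

```text
time_s: 4.32
ee_pos: [521.7, -231.6, 231.6]
ee_rot: [179.9, 0.0, 68.0]
force: [0.4, 0.6, -0.2]
gripper_width: 90.8
gripper_force: 0.0
```

Emit:
move_arm --plan '[{"tx": -3.5, "ty": 0, "tz": 0, "wx": 0, "wy": 0, "wz": 0}, {"tx": -3.5, "ty": 0, "tz": 0, "wx": 0, "wy": 0, "wz": 0}, {"tx": -3.5, "ty": 0, "tz": 0, "wx": 0, "wy": 0, "wz": 0}, {"tx": 0, "ty": 0, "tz": 0, "wx": 0, "wy": 0.11, "wz": 0}, {"tx": 0, "ty": 0, "tz": 0, "wx": 0, "wy": 0.11, "wz": 0}, {"tx": 0, "ty": 0, "tz": 0, "wx": 0, "wy": 0.11, "wz": 0}, {"tx": 0, "ty": 0, "tz": 0, "wx": 0, "wy": 0.11, "wz": 0}, {"tx": 0, "ty": 0, "tz": 0, "wx": 0, "wy": 0.11, "wz": 0}, {"tx": 0, "ty": 0, "tz": 0, "wx": 0, "wy": 0.11, "wz": 0}, {"tx": 0, "ty": 0, "tz": 0, "wx": 0, "wy": 0, "wz": 0}]'

```text
time_s: 5.15
ee_pos: [481.1, -330.1, 227.6]
ee_rot: [-179.7, -37.9, 67.5]
force: [0.4, -0.5, -0.9]
gripper_width: 90.6
gripper_force: 0.0
```

```bash
python3 st.py
```

```text
5.15 [-53.2  28.   82.6  31.7  91.2 -36.4] [ 481.1 -330.1  227.6] [-179.7  -37.9   67.5] F [ 0.4 -0.5 -0.9] 90.57171523894627 0.0
[[0.3, 0.93, 0.23], [0.73, -0.38, 0.57], [0.61, -0.0, -0.79]]
```

Emit:
move_arm --plan '[{"tx": 0, "ty": 0, "tz": 0, "wx": 0, "wy": 0.1, "wz": 0}, {"tx": 0, "ty": 0, "tz": 0, "wx": 0, "wy": 0.1, "wz": 0}, {"tx": 0, "ty": 0, "tz": 0, "wx": 0, "wy": 0.1, "wz": 0}, {"tx": 0, "ty": 0, "tz": 0, "wx": 0, "wy": 0.085, "wz": 0}, {"tx": 0, "ty": 0, "tz": 0, "wx": 0, "wy": 0, "wz": 0}]'

```text
time_s: 5.57
ee_pos: [482.3, -327.6, 227.6]
ee_rot: [-179.3, -59.9, 67.3]
force: [-0.5, 0.1, -1.0]
gripper_width: 91.0
gripper_force: 0.0
```

```bash
python3 st.py
python3 - <<'E'
from h import *
f=take('wrist','w2');g=take('side','s2')
a=np.radians(-22);R=np.array([[np.cos(a),-np.sin(a)],[np.sin(a),np.cos(a)]])
ims=[]
for F in(f,g):
  im=F['color'].copy()
  for p in [(x,y,z) for x in(-30,30) for y in (-30,30) for z in (0,85)]:
    q=w2px(F,[*(R@p[:2]+[521,-266]),p[2]]);cv2.circle(im,(int(q[0]),int(q[1])),2,(0,255,0),1)
  ims.append(im)
b=cv2.resize(ims[1][120:270,180:380],(400,300),interpolation=cv2.INTER_CUBIC)
b=np.vstack([b,np.zeros((84,400,3),np.uint8)])
cv2.imwrite('pics/3.png',cv2.resize(np.hstack([ims[0],b])[:,:,::-1],None,fx=.87,fy=.87))
E
```

```text
5.5667 [-58.9  36.3  82.3  45.1 102.6 -43.7] [ 482.3 -327.6  227.6] [-179.3  -59.9   67.3] F [-0.5  0.1 -1. ] 90.98679545661912 0.0
[[0.19, 0.93, 0.32], [0.46, -0.38, 0.8], [0.87, -0.01, -0.5]]
```

View pics/3.png

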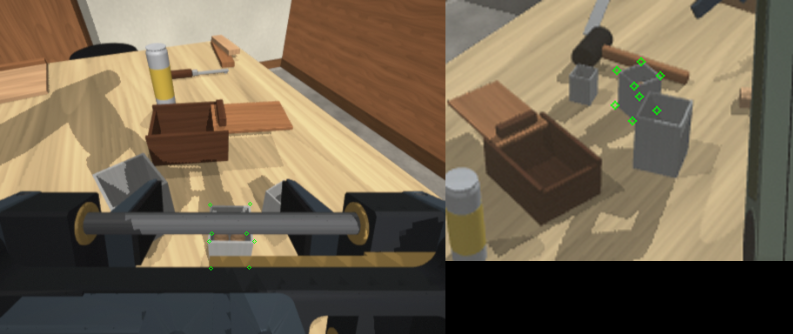

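The left half shows the lid open and the predicted cup corners (green, about (230,240)) lying on the middle cup. The right half agrees, so I'm approaching.

Emit:
move_arm --plan '[{"tx": -2.2, "ty": 0.3, "tz": 1.3, "wx": 0, "wy": 0, "wz": 0}, {"tx": -2.2, "ty": 0.3, "tz": 1.3, "wx": 0, "wy": 0, "wz": 0}, {"tx": -2.2, "ty": 0.3, "tz": 1.3, "wx": 0, "wy": 0, "wz": 0}, {"tx": -2.3, "ty": 0.2, "tz": 1.3, "wx": 0, "wy": 0, "wz": 0}, {"tx": -2.2, "ty": 0.2, "tz": 1.3, "wx": 0, "wy": 0, "wz": 0}, {"tx": 0, "ty": 0, "tz": 0, "wx": 0, "wy": 0, "wz": 0}, {"tx": 0, "ty": 0, "tz": 0, "wx": 0, "wy": 0, "wz": 0}]'

```text
time_s: 6.25
ee_pos: [496.0, -330.7, 103.3]
ee_rot: [179.9, -59.8, 68.2]
force: [-0.2, 0.4, 0.6]
gripper_width: 90.9
gripper_force: 0.0
```

```bash
python3 st.py
```

```text
6.25 [-58.   44.4  86.2  44.4  93.4 -52.2] [ 496.  -330.7  103.3] [179.9 -59.8  68.2] F [-0.2  0.4  0.6] 90.93608223785405 0.0
[[0.19, 0.93, 0.32], [0.47, -0.37, 0.8], [0.86, 0.0, -0.5]]
```

Emit:
move_arm --plan '[{"tx": -0.2, "ty": 0, "tz": 1.7, "wx": 0, "wy": 0, "wz": 0}, {"tx": -0.2, "ty": -0.1, "tz": 1.7, "wx": 0, "wy": 0, "wz": 0}, {"tx": 0, "ty": 0, "tz": 1.7, "wx": 0, "wy": 0, "wz": 0}, {"tx": 0, "ty": 0, "tz": 1.7, "wx": 0, "wy": 0, "wz": 0}, {"tx": 0, "ty": 0, "tz": 1.7, "wx": 0, "wy": 0, "wz": 0}, {"tx": 0, "ty": 0, "tz": 1.6, "wx": 0, "wy": 0, "wz": 0}, {"tx": 0, "ty": 0, "tz": 0, "wx": 0, "wy": 0, "wz": 0}]'

```text
time_s: 6.83
ee_pos: [527.2, -249.9, 49.9]
ee_rot: [179.8, -59.8, 68.3]
force: [-0.6, 0.5, 0.7]
gripper_width: 90.9
gripper_force: 0.0
```

Emit:
move_arm --plan '[{"tx": 0, "ty": 0, "tz": 0, "wx": 0, "wy": 0, "wz": 0}, {"tx": 0, "ty": 0, "tz": 0, "wx": 0, "wy": 0, "wz": 0}, {"tx": 0, "ty": 0, "tz": 0, "wx": 0, "wy": 0, "wz": 0}, {"tx": 0, "ty": 0, "tz": 0, "wx": 0, "wy": 0, "wz": 0}, {"tx": 0, "ty": 0, "tz": 0, "wx": 0, "wy": 0, "wz": 0}, {"tx": 0, "ty": 0, "tz": 0, "wx": 0, "wy": 0, "wz": 0}, {"tx": 0, "ty": 0, "tz": 0, "wx": 0, "wy": 0, "wz": 0}, {"tx": 0, "ty": 0, "tz": 0, "wx": 0, "wy": 0, "wz": 0}]' --gripper 5 --force 30

```text
time_s: 7.5
ee_pos: [526.2, -252.7, 48.5]
ee_rot: [179.9, -59.9, 68.0]
force: [-2.9, -3.9, 3.8]
gripper_width: 60.0
gripper_force: 30.0
```

```bash
python3 st.py
```

```text
7.5 [-52.3  45.5  95.   48.7  83.7 -56.5] [ 526.2 -252.7   48.5] [179.9 -59.9  68. ] F [-2.9 -3.9  3.8] 59.95915243959939 30.00076800584793
[[0.19, 0.93, 0.32], [0.47, -0.37, 0.8], [0.86, 0.0, -0.5]]
```

Emit:
move_arm --plan '[{"tx": 0.9, "ty": 0, "tz": -0.5, "wx": 0, "wy": 0, "wz": 0}, {"tx": 1.7, "ty": 0, "tz": -1, "wx": 0, "wy": 0, "wz": 0}, {"tx": 2.6, "ty": 0, "tz": -1.5, "wx": 0, "wy": 0, "wz": 0}, {"tx": 2.6, "ty": 0, "tz": -1.5, "wx": 0, "wy": 0, "wz": 0}, {"tx": 2.6, "ty": 0, "tz": -1.5, "wx": 0, "wy": 0, "wz": 0}, {"tx": 2.6, "ty": 0, "tz": -1.5, "wx": 0, "wy": 0, "wz": 0}, {"tx": 2.6, "ty": 0, "tz": -1.5, "wx": 0, "wy": 0, "wz": 0}, {"tx": 1.7, "ty": 0, "tz": -1, "wx": 0, "wy": 0, "wz": 0}, {"tx": 0.9, "ty": 0, "tz": -0.5, "wx": 0, "wy": 0, "wz": 0}, {"tx": 0, "ty": 0, "tz": 0, "wx": 0, "wy": 0, "wz": 0}]'

```text
time_s: 8.33
ee_pos: [527.0, -251.6, 260.1]
ee_rot: [179.5, -59.8, 68.4]
force: [-0.8, 0.4, -2.8]
gripper_width: 59.7
gripper_force: 30.0
```

Emit:
move_arm --plan '[{"tx": 0.5, "ty": -0.5, "tz": 1, "wx": 0, "wy": 0, "wz": 0}, {"tx": 0.9, "ty": -0.9, "tz": 1.8, "wx": 0, "wy": 0, "wz": 0}, {"tx": 1.2, "ty": -1.2, "tz": 2.4, "wx": 0, "wy": 0, "wz": 0}, {"tx": 1.3, "ty": -1.3, "tz": 2.6, "wx": 0, "wy": 0, "wz": 0}, {"tx": 1.3, "ty": -1.3, "tz": 2.6, "wx": 0, "wy": 0, "wz": 0}, {"tx": 1.3, "ty": -1.3, "tz": 2.6, "wx": 0, "wy": 0, "wz": 0}, {"tx": 1.3, "ty": -1.3, "tz": 2.6, "wx": 0, "wy": 0, "wz": 0}, {"tx": 1.3, "ty": -1.3, "tz": 2.6, "wx": 0, "wy": 0, "wz": 0}, {"tx": 1.2, "ty": -1.2, "tz": 2.4, "wx": 0, "wy": 0, "wz": 0}, {"tx": 0.9, "ty": -0.9, "tz": 1.8, "wx": 0, "wy": 0, "wz": 0}, {"tx": 0.5, "ty": -0.5, "tz": 1, "wx": 0, "wy": 0, "wz": 0}, {"tx": 0, "ty": 0, "tz": 0, "wx": 0, "wy": 0, "wz": 0}]'

```text
time_s: 9.33
ee_pos: [514.2, 36.8, 240.6]
ee_rot: [-179.6, -59.9, 67.8]
force: [-0.6, -0.5, -2.1]
gripper_width: 60.0
gripper_force: 30.0
```

```bash
python3 st.py
```

```text
9.3333 [-31.2  17.2 114.6  61.2  76.8 -40.7] [514.2  36.8 240.6] [-179.6  -59.9   67.8] F [-0.6 -0.5 -2.1] 60.01817691925276 29.99978095293045
[[0.19, 0.93, 0.32], [0.46, -0.37, 0.8], [0.86, -0.0, -0.5]]
```

Emit:
move_arm --plan '[{"tx": 0, "ty": 0, "tz": 0, "wx": 0.06, "wy": 0, "wz": -0.035}, {"tx": 0, "ty": 0, "tz": 0, "wx": 0.08, "wy": 0, "wz": -0.046}, {"tx": 0, "ty": 0, "tz": 0, "wx": 0.09, "wy": 0, "wz": -0.052}, {"tx": 0, "ty": 0, "tz": 0, "wx": 0.09, "wy": 0, "wz": -0.052}, {"tx": 0, "ty": 0, "tz": 0, "wx": 0.06, "wy": 0, "wz": -0.035}, {"tx": -0.9, "ty": -0.2, "tz": 0.5, "wx": 0, "wy": 0, "wz": 0}, {"tx": -1.3, "ty": -0.2, "tz": 0.8, "wx": 0, "wy": 0, "wz": 0}, {"tx": -1.3, "ty": -0.2, "tz": 0.8, "wx": 0, "wy": 0, "wz": 0}, {"tx": -0.8, "ty": -0.1, "tz": 0.4, "wx": 0, "wy": 0, "wz": 0}, {"tx": 0, "ty": 0, "tz": 0, "wx": 0, "wy": 0, "wz": 0}]'

```text
time_s: 10.17
ee_pos: [507.7, 33.6, 189.7]
ee_rot: [-179.4, -59.9, 92.5]
force: [-0.1, 0.7, -2.3]
gripper_width: 60.1
gripper_force: 30.0
```

```bash
python3 st.py
```

```text
10.1667 [-27.2  29.4 102.7  48.3  89.4 -49.8] [507.7  33.6 189.7] [-179.4  -59.9   92.5] F [-0.1  0.7 -2.3] 60.07560021549065 29.99939650297165
[[-0.02, 1.0, -0.05], [0.5, 0.05, 0.86], [0.87, -0.01, -0.5]]
```

Emit:
move_arm --plan '[{"tx": 1, "ty": 0, "tz": -0.6, "wx": 0, "wy": 0.06, "wz": 0}, {"tx": 1, "ty": 0, "tz": -0.6, "wx": 0, "wy": 0.1, "wz": 0}, {"tx": 0, "ty": 0, "tz": 0, "wx": 0, "wy": 0.1, "wz": 0}, {"tx": 0, "ty": 0, "tz": 0, "wx": 0, "wy": 0.1, "wz": 0}, {"tx": 0, "ty": 0, "tz": 0, "wx": 0, "wy": 0.1, "wz": 0}, {"tx": 0, "ty": 0, "tz": 0, "wx": 0, "wy": 0.06, "wz": 0.06}, {"tx": 0, "ty": 0, "tz": 0, "wx": 0, "wy": 0, "wz": 0.1}, {"tx": 0, "ty": 0, "tz": 0, "wx": 0, "wy": 0, "wz": 0.1}, {"tx": 0, "ty": 0, "tz": 0, "wx": 0, "wy": 0, "wz": 0}]'

```text
time_s: 10.92
ee_pos: [509.5, 32.4, 215.2]
ee_rot: [-91.3, -75.0, 4.2]
force: [-0.6, 0.2, -1.5]
gripper_width: 60.0
gripper_force: 30.0
```

```bash
python3 st.py
```

```text
10.9167 [-31.   42.2 104.2  60.6 107.7 -46.2] [509.5  32.4 215.2] [-91.3 -75.    4.2] F [-0.6  0.2 -1.5] 60.03443158066307 30.00160127878189
[[0.26, 0.96, -0.05], [0.02, 0.05, 1.0], [0.97, -0.26, -0.01]]
```

Emit:
move_arm --plan '[{"tx": -0.15, "ty": -0.5, "tz": 0.8, "wx": 0, "wy": 0, "wz": 0}, {"tx": -0.15, "ty": -0.5, "tz": 0.8, "wx": 0, "wy": 0, "wz": 0}, {"tx": 0, "ty": 0, "tz": 0, "wx": 0, "wy": 0, "wz": 0.12}, {"tx": 0, "ty": 0, "tz": 0, "wx": 0, "wy": 0, "wz": 0.12}, {"tx": 0, "ty": 0, "tz": 0, "wx": 0, "wy": 0, "wz": 0.12}, {"tx": 0, "ty": 0, "tz": 0, "wx": 0, "wy": 0, "wz": 0.12}, {"tx": 0, "ty": 0, "tz": 0, "wx": 0, "wy": 0, "wz": 0.12}, {"tx": 0, "ty": 0, "tz": 0, "wx": 0, "wy": 0, "wz": 0.12}, {"tx": 0, "ty": 0, "tz": 0, "wx": 0, "wy": 0, "wz": 0.12}, {"tx": 0, "ty": 0, "tz": 0, "wx": 0, "wy": 0, "wz": 0.12}, {"tx": 0, "ty": 0, "tz": 0, "wx": 0, "wy": 0, "wz": 0.12}, {"tx": 0, "ty": 0, "tz": 0, "wx": 0, "wy": 0, "wz": 0.12}]'

```text
time_s: 11.92
ee_pos: [497.0, 49.2, 215.5]
ee_rot: [-90.4, -6.1, 3.1]
force: [0.5, -0.3, -2.1]
gripper_width: 60.1
gripper_force: 30.0
```

Emit:
move_arm --plan '[{"tx": 0, "ty": 0, "tz": 0, "wx": 0, "wy": 0, "wz": 0.12}, {"tx": 0, "ty": 0, "tz": 0, "wx": 0, "wy": 0, "wz": 0.12}, {"tx": 0, "ty": 0, "tz": 0, "wx": 0, "wy": 0, "wz": 0.12}, {"tx": 0, "ty": 0, "tz": 0, "wx": 0, "wy": 0, "wz": 0.12}, {"tx": 0, "ty": 0, "tz": 0, "wx": 0, "wy": 0, "wz": 0.12}, {"tx": 0, "ty": 0, "tz": 0, "wx": 0, "wy": 0, "wz": 0.12}, {"tx": 0, "ty": 0, "tz": 0, "wx": 0, "wy": 0, "wz": 0.1}, {"tx": 0, "ty": 0, "tz": 0, "wx": 0, "wy": 0, "wz": 0}, {"tx": 0, "ty": 0, "tz": 0, "wx": 0, "wy": 0, "wz": 0}, {"tx": 0, "ty": 0, "tz": 0, "wx": 0, "wy": 0, "wz": 0}, {"tx": 0, "ty": 0, "tz": 0, "wx": 0, "wy": 0, "wz": 0}, {"tx": 0, "ty": 0, "tz": 0, "wx": 0, "wy": 0, "wz": 0}]'

```text
time_s: 12.92
ee_pos: [497.6, 48.5, 215.1]
ee_rot: [-90.4, 40.6, 2.8]
force: [0.2, -0.3, -1.5]
gripper_width: 60.1
gripper_force: 30.0
```

```bash
python3 st.py
python3 - <<'E'
from h import *
f=take('scene','s3');g=take('side','s4')
a=f['color'][140:260,180:340];b=g['color'][120:270,180:380]
r=lambda i:cv2.resize(i,(400,300),interpolation=cv2.INTER_CUBIC)
cv2.imwrite('pics/4.png',np.hstack([r(a),r(b)])[:,:,::-1])
E
```

```text
12.9167 [-30.2  41.4 106.8  60.7 106.5  68. ] [497.6  48.5 215.1] [-90.4  40.6   2.8] F [ 0.2 -0.3 -1.5] 60.05323928948162 29.999976754188538
[[0.76, -0.65, -0.05], [0.04, -0.04, 1.0], [-0.65, -0.76, -0.01]]
```

View pics/4.png

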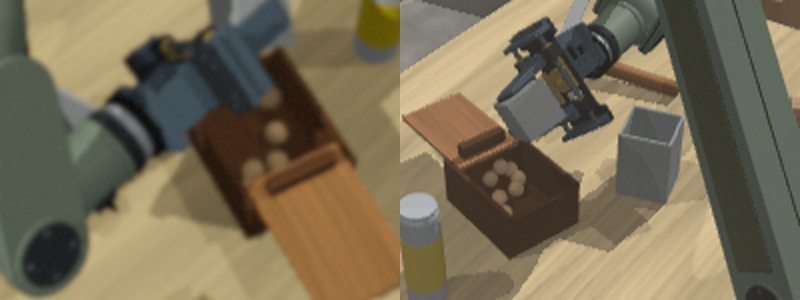

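The side half shows six or seven knobs in the box around (505,180). In the scene half one is just under the mouth at (270,97). I'll tip further with a small shake.

Emit:
move_arm --plan '[{"tx": 0, "ty": 0, "tz": 0, "wx": 0, "wy": 0, "wz": 0.12}, {"tx": 0, "ty": 0, "tz": 0, "wx": 0, "wy": 0, "wz": 0.12}, {"tx": 0, "ty": 0, "tz": 0, "wx": 0, "wy": 0, "wz": 0.12}, {"tx": 0, "ty": 0, "tz": 0, "wx": 0, "wy": 0, "wz": -0.08}, {"tx": 0, "ty": 0, "tz": 0, "wx": 0, "wy": 0, "wz": 0.08}, {"tx": 0, "ty": 0, "tz": 0, "wx": 0, "wy": 0, "wz": -0.08}, {"tx": 0, "ty": 0, "tz": 0, "wx": 0, "wy": 0, "wz": 0.08}, {"tx": 0, "ty": 0, "tz": 0, "wx": 0, "wy": 0, "wz": 0}, {"tx": 0, "ty": 0, "tz": 0, "wx": 0, "wy": 0, "wz": 0}, {"tx": 0, "ty": 0, "tz": 0, "wx": 0, "wy": 0, "wz": 0}]'

```text
time_s: 13.85
ee_pos: [497.7, 48.4, 215.0]
ee_rot: [-90.7, 61.2, 2.5]
force: [0.3, -0.3, -1.0]
gripper_width: 59.7
gripper_force: 30.0
```

Emit:
move_arm --plan '[{"tx": 0, "ty": 0, "tz": 0, "wx": 0, "wy": 0, "wz": -0.12}, {"tx": 0, "ty": 0, "tz": 0, "wx": 0, "wy": 0, "wz": -0.12}, {"tx": 0, "ty": 0, "tz": 0, "wx": 0, "wy": 0, "wz": -0.12}, {"tx": 0, "ty": 0, "tz": 0, "wx": 0, "wy": 0, "wz": -0.12}, {"tx": 0, "ty": 0, "tz": 0, "wx": 0, "wy": 0, "wz": -0.12}, {"tx": 0, "ty": 0, "tz": 0, "wx": 0, "wy": 0, "wz": -0.12}, {"tx": 0, "ty": 0, "tz": 0, "wx": 0, "wy": 0, "wz": -0.12}, {"tx": 0, "ty": 0, "tz": 0, "wx": 0, "wy": 0, "wz": -0.12}, {"tx": 0, "ty": 0, "tz": 0, "wx": 0, "wy": 0, "wz": -0.12}, {"tx": 0, "ty": 0, "tz": 0, "wx": 0, "wy": 0, "wz": -0.12}, {"tx": 0, "ty": 0, "tz": 0, "wx": 0, "wy": 0, "wz": -0.12}, {"tx": 0, "ty": 0, "tz": 0, "wx": 0, "wy": 0, "wz": -0.12}]'

```text
time_s: 14.85
ee_pos: [497.7, 48.4, 215.1]
ee_rot: [-90.4, -21.6, 3.2]
force: [0.5, 0.8, -0.7]
gripper_width: 60.0
gripper_force: 30.0
```

Emit:
move_arm --plan '[{"tx": 0, "ty": 0, "tz": 0, "wx": 0, "wy": 0, "wz": -0.12}, {"tx": 0, "ty": 0, "tz": 0, "wx": 0, "wy": 0, "wz": -0.12}, {"tx": 0, "ty": 0, "tz": 0, "wx": 0, "wy": 0, "wz": -0.12}, {"tx": 0, "ty": 0, "tz": 0, "wx": 0, "wy": 0, "wz": -0.12}, {"tx": 0, "ty": 0, "tz": 0, "wx": 0, "wy": 0, "wz": -0.12}, {"tx": 0, "ty": 0, "tz": 0, "wx": 0, "wy": 0, "wz": -0.12}, {"tx": 0, "ty": 0, "tz": 0, "wx": 0, "wy": 0, "wz": -0.12}, {"tx": 0, "ty": 0, "tz": 0, "wx": 0, "wy": 0, "wz": -0.12}, {"tx": 0, "ty": 0, "tz": 0, "wx": 0, "wy": 0, "wz": -0.12}, {"tx": 0, "ty": 0, "tz": 0, "wx": 0, "wy": 0, "wz": 0}]'

```text
time_s: 15.68
ee_pos: [497.8, 48.4, 215.1]
ee_rot: [-92.8, -83.3, 5.8]
force: [0.1, 1.0, -1.5]
gripper_width: 60.0
gripper_force: 30.0
```

```bash
python3 st.py
python3 - <<'E'
from h import *
f=take('scene','s5');g=take('side','s6')
a=f['color'][140:260,180:340];b=g['color'][135:255,200:360]
r=lambda i:cv2.resize(i,(400,300),interpolation=cv2.INTER_CUBIC)
cv2.imwrite('pics/5.png',np.hstack([r(a),r(b)])[:,:,::-1])
E
```

```text
15.6833 [-30.2  41.4 106.8  60.7 106.5 -55.9] [497.8  48.4 215.1] [-92.8 -83.3   5.8] F [ 0.1  1.  -1.5] 59.989469598217696 29.997646808624268
[[0.12, 0.99, -0.05], [0.01, 0.05, 1.0], [0.99, -0.12, -0.01]]
```

View pics/5.png

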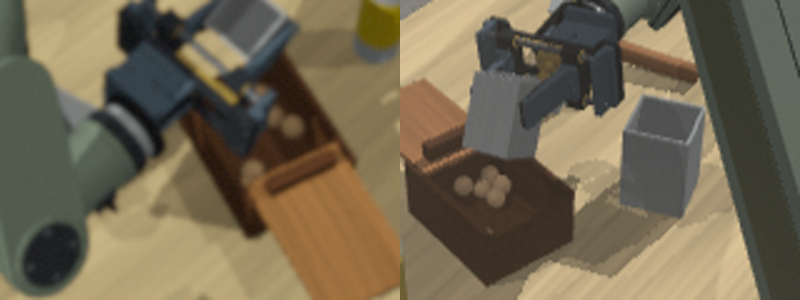

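Emit:
move_arm --plan '[{"tx": 2, "ty": 0, "tz": 0, "wx": 0, "wy": 0, "wz": -0.12}, {"tx": 2, "ty": 0, "tz": 0, "wx": 0, "wy": -0.1, "wz": 0}, {"tx": 0, "ty": 0, "tz": 0, "wx": 0, "wy": -0.1, "wz": 0}, {"tx": 0, "ty": 0, "tz": 0, "wx": 0, "wy": -0.1, "wz": 0}, {"tx": 0, "ty": 0, "tz": 0, "wx": 0, "wy": -0.1, "wz": 0}, {"tx": 0, "ty": 0, "tz": 0, "wx": 0, "wy": -0.12, "wz": 0}, {"tx": 0, "ty": 0, "tz": 0, "wx": -0.095, "wy": 0, "wz": 0.054}, {"tx": 0, "ty": 0, "tz": 0, "wx": -0.095, "wy": 0, "wz": 0.054}, {"tx": 0, "ty": 0, "tz": 0, "wx": -0.095, "wy": 0, "wz": 0.054}, {"tx": 0, "ty": 0, "tz": 0, "wx": -0.095, "wy": 0, "wz": 0.054}, {"tx": 0, "ty": 0, "tz": 0, "wx": 0, "wy": 0, "wz": 0}]'

```text
time_s: 16.7
ee_pos: [496.1, 50.6, 254.8]
ee_rot: [-179.8, -59.9, 67.7]
force: [-1.3, 0.7, -2.3]
gripper_width: 60.1
gripper_force: 30.0
```

```bash
python3 st.py
```

```text
16.7 [-30.9  14.2 116.6  61.4  77.  -39.7] [496.1  50.6 254.8] [-179.8  -59.9   67.7] F [-1.3  0.7 -2.3] 60.07524518257583 30.000412166118622
[[0.19, 0.93, 0.32], [0.46, -0.38, 0.8], [0.87, -0.0, -0.5]]
```

Emit:
move_arm --plan '[{"tx": -0.8, "ty": 0.8, "tz": -1.3, "wx": 0, "wy": 0, "wz": 0}, {"tx": -1.4, "ty": 1.5, "tz": -2.5, "wx": 0, "wy": 0, "wz": 0}, {"tx": -1.4, "ty": 1.5, "tz": -2.5, "wx": 0, "wy": 0, "wz": 0}, {"tx": -1.4, "ty": 1.5, "tz": -2.5, "wx": 0, "wy": 0, "wz": 0}, {"tx": -1.4, "ty": 1.5, "tz": -2.5, "wx": 0, "wy": 0, "wz": 0}, {"tx": -1.4, "ty": 1.5, "tz": -2.5, "wx": 0, "wy": 0, "wz": 0}, {"tx": -1.4, "ty": 1.5, "tz": -2.5, "wx": 0, "wy": 0, "wz": 0}, {"tx": -1.4, "ty": 1.5, "tz": -2.5, "wx": 0, "wy": 0, "wz": 0}, {"tx": -1.4, "ty": 1.5, "tz": -2.5, "wx": 0, "wy": 0, "wz": 0}, {"tx": -1.4, "ty": 1.5, "tz": -2, "wx": 0, "wy": 0, "wz": 0}, {"tx": 0, "ty": 0, "tz": 0, "wx": 0, "wy": 0, "wz": 0}, {"tx": 0, "ty": 0, "tz": 0, "wx": 0, "wy": 0, "wz": 0}]'

```text
time_s: 17.7
ee_pos: [532.3, -255.6, 255.0]
ee_rot: [179.8, -59.9, 68.2]
force: [-0.3, 0.3, -1.0]
gripper_width: 59.9
gripper_force: 30.0
```

```bash
python3 st.py
python3 - <<'E'
from h import *
f=take('scene','s7');g=take('side','s8')
a=f['color'][140:290,180:380];b=g['color'][135:255,200:360]
r=lambda i:cv2.resize(i,(400,300),interpolation=cv2.INTER_CUBIC)
cv2.imwrite('pics/6.png',np.hstack([r(a),r(b)])[:,:,::-1])
E
```

```text
17.7 [-52.1  32.4  85.4  49.3  98.6 -39.4] [ 532.3 -255.6  255. ] [179.8 -59.9  68.2] F [-0.3  0.3 -1. ] 59.85814839542481 29.999695122241974
[[0.19, 0.93, 0.32], [0.46, -0.37, 0.8], [0.87, 0.0, -0.5]]
```

View pics/6.png

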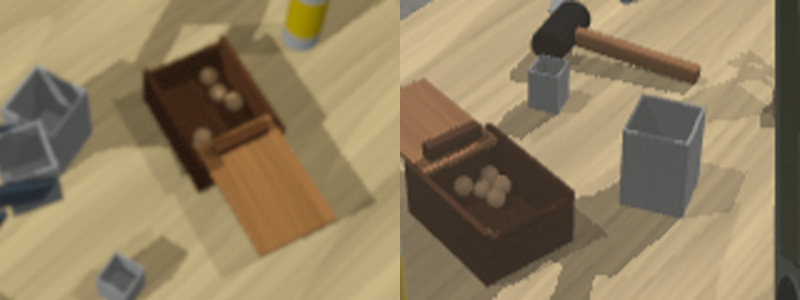

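The cup looks empty in the scene half at (25,150). Four knobs show there and five in the side half, so I'll work out whether together they account for eight.

Run:
```python
from h import *
f=ld('s7');g=ld('s8')
a=np.radians(-17);R=np.array([[np.cos(a),-np.sin(a)],[np.sin(a),np.cos(a)]])
B=lambda p:(R.T@(p[:2]-[543.8,19.1])).round()
for z in(20,40):
  print(z,'scene',[B(px2w(f,180+u/2,140+v/2,z)).tolist() for u,v in[(208,76),(218,92),(233,100),(202,137)]])
  print('side',[B(px2w(g,200+u/2.5,135+v/2.5,z)).tolist() for u,v in[(64,186),(84,187),(92,172),(103,185),(95,199)]])
a=cv2.resize(f['color'][145:245,240:340],(600,600),interpolation=cv2.INTER_CUBIC)[:,:,::-1]
cv2.imwrite('pics/7.png',a)
```

```text
20 scene [[-67.0, 33.0], [-36.0, 33.0], [-15.0, 46.0], [18.0, -23.0]]
side [[55.0, -5.0], [38.0, -24.0], [56.0, -50.0], [27.0, -46.0], [11.0, -22.0]]
40 scene [[-56.0, 26.0], [-26.0, 26.0], [-5.0, 39.0], [27.0, -28.0]]
side [[35.0, 7.0], [18.0, -11.0], [36.0, -36.0], [7.0, -32.0], [-9.0, -9.0]]
```

The side view sees five knobs, and the scene view sees three others behind the +y wall plus one common to both. That makes all eight in the box, so I'm setting the cup down.

Emit:
move_arm --plan '[{"tx": -1, "ty": -0.3, "tz": 0.6, "wx": 0, "wy": 0, "wz": 0}, {"tx": -2.2, "ty": -0.4, "tz": 1.2, "wx": 0, "wy": 0, "wz": 0}, {"tx": -2.6, "ty": 0, "tz": 1.5, "wx": 0, "wy": 0, "wz": 0}, {"tx": -2.6, "ty": 0, "tz": 1.5, "wx": 0, "wy": 0, "wz": 0}, {"tx": -2.6, "ty": 0, "tz": 1.5, "wx": 0, "wy": 0, "wz": 0}, {"tx": -2.6, "ty": 0, "tz": 1.5, "wx": 0, "wy": 0, "wz": 0}, {"tx": -1.8, "ty": 0, "tz": 1.1, "wx": 0, "wy": 0, "wz": 0}, {"tx": -0.8, "ty": 0, "tz": 0.5, "wx": 0, "wy": 0, "wz": 0}, {"tx": -0.5, "ty": 0, "tz": 0.3, "wx": 0, "wy": 0, "wz": 0}, {"tx": 0, "ty": 0, "tz": 0, "wx": 0, "wy": 0, "wz": 0}, {"tx": 0, "ty": 0, "tz": 0, "wx": 0, "wy": 0, "wz": 0}]'

```text
time_s: 18.72
ee_pos: [526.6, -251.3, 64.1]
ee_rot: [179.4, -59.9, 68.5]
force: [0.8, 0.5, -1.0]
gripper_width: 60.6
gripper_force: 30.0
```

```bash
python3 st.py
```

```text
18.7167 [-52.3  44.3  94.9  48.7  84.6 -55.7] [ 526.6 -251.3   64.1] [179.4 -59.9  68.5] F [ 0.8  0.5 -1. ] 60.58700158628277 29.999856054782867
[[0.18, 0.93, 0.33], [0.47, -0.37, 0.8], [0.87, 0.0, -0.5]]
```

Emit:
move_arm --plan '[{"tx": -0.6, "ty": 0, "tz": 0.35, "wx": 0, "wy": 0, "wz": 0}, {"tx": -0.45, "ty": 0, "tz": 0.25, "wx": 0, "wy": 0, "wz": 0}, {"tx": -0.15, "ty": 0, "tz": 0.1, "wx": 0, "wy": 0, "wz": 0}, {"tx": 0, "ty": 0, "tz": 0, "wx": 0, "wy": 0, "wz": 0}, {"tx": 0, "ty": 0, "tz": 0, "wx": 0, "wy": 0, "wz": 0}]'

```text
time_s: 19.13
ee_pos: [526.4, -251.4, 49.3]
ee_rot: [179.6, -59.9, 68.4]
force: [-1.2, 0.5, -0.5]
gripper_width: 60.1
gripper_force: 30.0
```

Emit:
move_arm --plan '[{"tx": -0.1, "ty": 0, "tz": 0.05, "wx": 0, "wy": 0, "wz": 0}, {"tx": 0, "ty": 0, "tz": 0, "wx": 0, "wy": 0, "wz": 0}, {"tx": 0, "ty": 0, "tz": 0, "wx": 0, "wy": 0, "wz": 0}]'

```text
time_s: 19.38
ee_pos: [526.5, -251.6, 48.6]
ee_rot: [179.5, -59.9, 68.4]
force: [0.2, -0.4, 2.0]
gripper_width: 59.9
gripper_force: 30.0
```

Emit:
move_arm --plan '[{"tx": 0, "ty": 0, "tz": 0, "wx": 0, "wy": 0, "wz": 0}, {"tx": 0, "ty": 0, "tz": 0, "wx": 0, "wy": 0, "wz": 0}, {"tx": 0, "ty": 0, "tz": 0, "wx": 0, "wy": 0, "wz": 0}, {"tx": 0, "ty": 0, "tz": 0, "wx": 0, "wy": 0, "wz": 0}, {"tx": 0, "ty": 0, "tz": 0, "wx": 0, "wy": 0, "wz": 0}, {"tx": 0, "ty": 0, "tz": 0, "wx": 0, "wy": 0, "wz": 0}]' --gripper 9.1

```text
time_s: 19.88
ee_pos: [526.3, -251.4, 48.1]
ee_rot: [179.6, -59.9, 68.4]
force: [0.3, 0.0, -0.1]
gripper_width: 90.7
gripper_force: 0.0
```

Emit:
move_arm --plan '[{"tx": 0, "ty": 0, "tz": -1, "wx": 0, "wy": 0, "wz": 0}, {"tx": 0, "ty": 0, "tz": -2, "wx": 0, "wy": 0, "wz": 0}, {"tx": 0, "ty": 0, "tz": -2.5, "wx": 0, "wy": 0, "wz": 0}, {"tx": 0, "ty": 0, "tz": -2.5, "wx": 0, "wy": 0, "wz": 0}, {"tx": 0, "ty": 0, "tz": -2.5, "wx": 0, "wy": 0, "wz": 0}, {"tx": 2.6, "ty": 0, "tz": -1.5, "wx": 0, "wy": 0, "wz": 0}, {"tx": 2.6, "ty": 0, "tz": -1.5, "wx": 0, "wy": 0, "wz": 0}, {"tx": 2.6, "ty": 0, "tz": -1.5, "wx": 0, "wy": 0, "wz": 0}, {"tx": 2.6, "ty": 0, "tz": -1.5, "wx": 0, "wy": 0, "wz": 0}, {"tx": 0, "ty": 0, "tz": 0, "wx": 0, "wy": 0, "wz": 0}]'

```text
time_s: 20.72
ee_pos: [492.6, -336.9, 227.2]
ee_rot: [178.5, -59.7, 69.3]
force: [0.5, -1.1, 0.4]
gripper_width: 91.0
gripper_force: 0.0
```

```bash
python3 st.py
python3 - <<'E'
from h import *
take('side','s9')
E
```

```text
20.7167 [-58.6  37.1  80.5  45.5 102.6 -43.8] [ 492.6 -336.9  227.2] [178.5 -59.7  69.3] F [ 0.5 -1.1  0.4] 91.04053267275962 0.0
[[0.18, 0.93, 0.33], [0.47, -0.37, 0.8], [0.86, 0.01, -0.5]]
```

Emit:
move_arm --plan '[{"tx": 0, "ty": 0, "tz": 0, "wx": 0, "wy": -0.117, "wz": 0}, {"tx": 0, "ty": 0, "tz": 0, "wx": 0, "wy": -0.117, "wz": 0}, {"tx": 0, "ty": 0, "tz": 0, "wx": 0, "wy": -0.117, "wz": 0}, {"tx": 0, "ty": 0, "tz": 0, "wx": 0, "wy": -0.117, "wz": 0}, {"tx": 0, "ty": 0, "tz": 0, "wx": 0, "wy": -0.117, "wz": 0}, {"tx": 0, "ty": 0, "tz": 0, "wx": 0, "wy": -0.117, "wz": 0}, {"tx": 0, "ty": 0, "tz": 0, "wx": 0, "wy": -0.117, "wz": 0}, {"tx": 0, "ty": 0, "tz": 0, "wx": 0, "wy": -0.117, "wz": 0}, {"tx": 0, "ty": 0, "tz": 0, "wx": 0, "wy": -0.11, "wz": 0}, {"tx": 0, "ty": 0, "tz": 0, "wx": 0, "wy": 0, "wz": -0.087}, {"tx": 0, "ty": 0, "tz": 0, "wx": 0, "wy": 0, "wz": 0}]' --gripper 4.2

```text
time_s: 21.68
ee_pos: [491.9, -333.7, 220.3]
ee_rot: [179.9, 0.0, 73.3]
force: [-0.2, 0.7, 0.6]
gripper_width: 41.8
gripper_force: 0.0
```

```bash
python3 st.py
```

```text
21.6833 [-35.3  19.8  86.5   0.   73.6 -18.5] [ 491.9 -333.7  220.3] [179.9   0.   73.3] F [-0.2  0.7  0.6] 41.80688641990852 0.0
[[0.29, 0.96, 0.0], [0.96, -0.29, -0.0], [-0.0, 0.0, -1.0]]
```

Emit:
move_arm --plan '[{"tx": 2.5, "ty": 0.2, "tz": 0, "wx": 0, "wy": 0, "wz": 0}, {"tx": 3.6, "ty": 0.2, "tz": 0, "wx": 0, "wy": 0, "wz": 0}, {"tx": 3.6, "ty": 0.2, "tz": 0, "wx": 0, "wy": 0, "wz": 0}, {"tx": 3.6, "ty": 0.2, "tz": 0, "wx": 0, "wy": 0, "wz": 0}, {"tx": 3.6, "ty": 0.2, "tz": 0, "wx": 0, "wy": 0, "wz": 0}, {"tx": 3.6, "ty": 0.2, "tz": 0, "wx": 0, "wy": 0, "wz": 0}, {"tx": 3.6, "ty": 0.2, "tz": 0, "wx": 0, "wy": 0, "wz": 0}, {"tx": 3.6, "ty": 0.2, "tz": 0, "wx": 0, "wy": 0, "wz": 0}, {"tx": 3.6, "ty": 0.3, "tz": 0, "wx": 0, "wy": 0, "wz": 0}, {"tx": 3.9, "ty": 0.3, "tz": 0, "wx": 0, "wy": 0, "wz": 0}, {"tx": 0, "ty": 0, "tz": 0, "wx": 0, "wy": 0, "wz": 0}, {"tx": 0, "ty": 0, "tz": 0, "wx": 0, "wy": 0, "wz": 0}]'

```text
time_s: 22.68
ee_pos: [616.0, -4.4, 219.3]
ee_rot: [179.9, 0.1, 73.0]
force: [-0.3, -0.3, -0.4]
gripper_width: 41.9
gripper_force: 0.0
```

```bash
python3 st.py
```

```text
22.6833 [-1.4 21.8 83.5 -0.1 74.6 15.6] [616.   -4.4 219.3] [1.799e+02 1.000e-01 7.300e+01] F [-0.3 -0.3 -0.4] 41.85878408318615 0.0
[[0.29, 0.96, 0.0], [0.96, -0.29, -0.0], [-0.0, 0.0, -1.0]]
```

Emit:
move_arm --plan '[{"tx": 0, "ty": -0.3, "tz": 2.5, "wx": 0, "wy": 0, "wz": 0}, {"tx": 0, "ty": 0, "tz": 3.2, "wx": 0, "wy": 0, "wz": 0}, {"tx": 0, "ty": 0, "tz": 3.2, "wx": 0, "wy": 0, "wz": 0}, {"tx": 0, "ty": 0, "tz": 2, "wx": 0, "wy": 0, "wz": 0}, {"tx": 0, "ty": 0, "tz": 1.5, "wx": 0, "wy": 0, "wz": 0}, {"tx": 0, "ty": 0, "tz": 1, "wx": 0, "wy": 0, "wz": 0}, {"tx": 0, "ty": 0, "tz": 0, "wx": 0, "wy": 0, "wz": 0}]'

```text
time_s: 23.27
ee_pos: [611.4, -6.2, 84.0]
ee_rot: [-179.9, 0.1, 72.8]
force: [-0.2, -0.0, 0.7]
gripper_width: 42.5
gripper_force: 0.0
```

Emit:
move_arm --plan '[{"tx": 0, "ty": -1, "tz": 0, "wx": 0, "wy": 0, "wz": 0}, {"tx": 0, "ty": -1.3, "tz": 0, "wx": 0, "wy": 0, "wz": 0}, {"tx": 0, "ty": -1.3, "tz": 0, "wx": 0, "wy": 0, "wz": 0}, {"tx": 0, "ty": -1.3, "tz": 0, "wx": 0, "wy": 0, "wz": 0}, {"tx": 0, "ty": -1.3, "tz": 0, "wx": 0, "wy": 0, "wz": 0}, {"tx": 0, "ty": -1.3, "tz": 0, "wx": 0, "wy": 0, "wz": 0}, {"tx": 0, "ty": -1.3, "tz": 0, "wx": 0, "wy": 0, "wz": 0}, {"tx": 0, "ty": -1.3, "tz": 0, "wx": 0, "wy": 0, "wz": 0}, {"tx": 0, "ty": -1.3, "tz": 0, "wx": 0, "wy": 0, "wz": 0}, {"tx": 0, "ty": -1.3, "tz": 0, "wx": 0, "wy": 0, "wz": 0}, {"tx": 0, "ty": -1, "tz": 0, "wx": 0, "wy": 0, "wz": 0}, {"tx": 0, "ty": 0, "tz": 0, "wx": 0, "wy": 0, "wz": 0}]'

```text
time_s: 24.27
ee_pos: [481.0, 35.8, 87.5]
ee_rot: [179.7, -0.0, 73.0]
force: [-0.1, 0.1, -0.2]
gripper_width: 42.0
gripper_force: 0.0
```

Emit:
move_arm --plan '[{"tx": 0, "ty": -0.7, "tz": 0, "wx": 0, "wy": 0, "wz": 0}, {"tx": 0, "ty": -0.5, "tz": 0, "wx": 0, "wy": 0, "wz": 0}, {"tx": 0, "ty": 0, "tz": 0, "wx": 0, "wy": 0, "wz": 0}]'

```text
time_s: 24.52
ee_pos: [470.5, 39.4, 86.5]
ee_rot: [179.8, 0.0, 73.0]
force: [-0.7, -0.0, 0.5]
gripper_width: 41.9
gripper_force: 0.2
```

Emit:
move_arm --plan '[{"tx": 0, "ty": -0.4, "tz": 0, "wx": 0, "wy": 0, "wz": 0}, {"tx": 0, "ty": -0.3, "tz": 0, "wx": 0, "wy": 0, "wz": 0}, {"tx": 0, "ty": 0, "tz": 0, "wx": 0, "wy": 0, "wz": 0}]'

```text
time_s: 24.77
ee_pos: [464.7, 41.2, 86.2]
ee_rot: [179.7, 0.0, 73.0]
force: [3.9, -1.0, 0.8]
gripper_width: 42.3
gripper_force: 1.4
```

Emit:
move_arm --plan '[{"tx": 0, "ty": -0.5, "tz": 0, "wx": 0, "wy": 0, "wz": 0}, {"tx": 0, "ty": 0, "tz": 0, "wx": 0, "wy": 0, "wz": 0}, {"tx": 0, "ty": 0, "tz": 0, "wx": 0, "wy": 0, "wz": 0}]'

```text
time_s: 25.02
ee_pos: [464.7, 41.4, 86.5]
ee_rot: [179.2, -0.0, 73.1]
force: [13.1, -6.1, -8.0]
gripper_width: 42.1
gripper_force: 7.3
```

The lid is at its stop: there was no further motion and the force rose to 14 N. I'll back off and rise clear.

Emit:
move_arm --plan '[{"tx": 0, "ty": 1.2, "tz": 0, "wx": 0, "wy": 0, "wz": 0}, {"tx": 0, "ty": 0.5, "tz": 0, "wx": 0, "wy": 0, "wz": 0}, {"tx": 0, "ty": 0, "tz": -1, "wx": 0, "wy": 0, "wz": 0}, {"tx": 0, "ty": 0, "tz": -3, "wx": 0, "wy": 0, "wz": 0}, {"tx": 0, "ty": 0, "tz": -4, "wx": 0, "wy": 0, "wz": 0}, {"tx": 0, "ty": 0, "tz": -4, "wx": 0, "wy": 0, "wz": 0}, {"tx": 0, "ty": 0, "tz": -4, "wx": 0, "wy": 0, "wz": 0}, {"tx": 0, "ty": 0, "tz": 0, "wx": 0, "wy": 0, "wz": 0}, {"tx": 0, "ty": 0, "tz": 0, "wx": 0, "wy": 0, "wz": 0}]'

```text
time_s: 25.77
ee_pos: [475.6, 38.2, 248.0]
ee_rot: [179.7, -0.1, 73.0]
force: [0.3, 0.6, -0.7]
gripper_width: 42.4
gripper_force: 0.0
```

```bash
python3 st.py
python3 - <<'E'
from h import *
f=take('scene','s10');g=take('side','s11')
a=f['color'][150:300,175:375];b=g['color'][125:275,190:390]
r=lambda i:cv2.resize(i,(400,300),interpolation=cv2.INTER_CUBIC)
cv2.imwrite('pics/8.png',np.hstack([r(a),r(b)])[:,:,::-1])
E
```

```text
25.7667 [ 3.3  8.  98.5 -0.1 73.1 20.3] [475.6  38.2 248. ] [ 1.797e+02 -1.000e-01  7.300e+01] F [ 0.3  0.6 -0.7] 42.437045332006825 0.0
[[0.29, 0.96, 0.01], [0.96, -0.29, -0.0], [0.0, 0.01, -1.0]]
```

View pics/8.png

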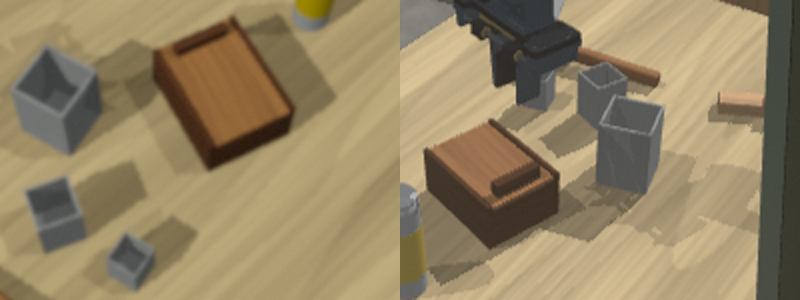

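The lid is flush shut, with the batten at (200,37) by the near edge. The cup stands upright and empty at (57,215), the bystanders look undisturbed, and the arm is clear.

```bash
python3 -c "
from workcell import env
print(env.job_done())"
```

```text
the job is handed in; nothing more can be done
None
```

The job is handed in, though the hand-in gave no verdict: by the camera images all eight knobs are in the box, the lid is shut against its stop, the empty cup stands upright at its original spot, and nothing else looks moved (about 26 s of 72 s).

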